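# Close a filter housing on its dowels and hold it for the contact test

## Task

The lower half of a split metal filter housing sits in the round press nest. First turn the nest's lock ring clockwise by its upright post until it stops at the locked mark; then fit the loose cover half over the two dowels and press it down against the sprung contact plate until the two halves meet all round. Finish while still holding the cover pressed fully shut - do not let go - and leave the other things on the bench where they are.

Things in the scene. Friction and masses are not known exactly. Their poses are not given: they have to be found in the camera images.
- fixture: Press nest fixed to the bench: dark steel disc 188 mm across, 14 mm thick; origin at the centre of its underside, z up. On it stands the lower housing half, a plain metal block 100 mm (along the nest's x) by 46 mm (along y), from 14 mm to 46 mm high, with an open cavity in its top. The lock ring lies round it, 116 mm inside and 140 mm outside diameter, its top 27 mm above the bench. The locked mark is the long raised line on the disc's rim, a stop pin 28 mm high beside it.
- seat (a point): Centre of the lower half's upper (parting) face, 46 mm above the bench, on the axis of the lock ring; axes as the nest's. The two dowels stand on this face at x = -40 and +40 mm, y = 0: 8 mm thick, straight for 10 mm, then a tapered nose to 3 mm thick at 16 mm above the face.
- lock_ring (a joint): Turn of the lock ring about the nest's vertical axis, rad, growing clockwise as seen from above: 0 fully open, 1.05 at its stop, where the post's arm stands on the locked mark. Light friction: about 1.5 N at the post moves it, and it stays where left.
- ring_post (a point): Middle of the upright black round post on the lock ring's arm, to turn it by: 14 mm thick, 82 mm from the ring's axis (point seat, in plan), standing from 27 mm to 64.5 mm above the bench; this point is 54 mm above the bench. It stands on the robot's side of the nest; with the ring at q the post's direction from the axis, in the nest's frame, is 210 degrees - q (counter-clockwise from x): 210 degrees open, 150 degrees locked.
- contact_plate (a joint): Sprung black contact plate, 56 x 30 mm, in the cavity of the lower half: m it is pressed down from rest. At rest its top stands 5 mm above the parting face; 3 N starts to move it, 9 N presses it flush (0.005).
- cover_centre (a point): Centre of the loose cover half, half-way up (17 mm above its underside); x along its length, z up. Plain metal, 0.18 kg, lies right way up on the bench: a flange 100 x 46 x 9 mm with a 10 mm through hole at x = -40 and +40 mm, y = 0, and on it a raised body 56 (x) x 38 (y) mm up to 34 mm above the underside, to be grasped across its 38 mm. It fits either way round. Shut, this point lies 17 mm above point seat; resting unpressed on the contact plate, 22 mm above it.
- cover: The same cover half; origin at the centre of its underside.
- side_cutters: Bystander: red-handled side cutters, 50 x 143 x 12 mm, lying behind the work.
- toroid: Bystander: wound ferrite ring, 45 mm across, 12 mm thick, lying near the bench's front edge.
- heatsink: Bystander: black finned heat sink 60 x 50 x 26 mm behind the work.
- driver_blue: Bystander: blue-handled screwdriver 155 mm long, 20 mm thick, lying at the left.

How it is judged (in metres and radians):
On the way, in this order (a step that is already met when the one before it is completed fails the run):
1. the lock ring is turned to its locked mark, the cover not yet on (value of joint lock_ring above 0.96 rad and horizontal distance between cover_centre and seat above 0.06 m), for 0.2 s.
2. the cover is on both dowels (horizontal distance between cover_centre and seat below 0.003 m and angle between the x axis of cover_centre and the x axis of seat, either way round below 0.06 rad and z of cover_centre in the frame of seat below 0.025 m), for 0.1 s.
At the end, for the whole second after the job is handed in: Lock ring at its mark (within 0.09 rad); cover on both dowels, centred within 3 mm, turned within 0.06 rad (either way round), level within 0.04 rad; gap under 1.5 mm, contact plate down 3.5 mm or more; gripper still holding the cover (over 2 N), which presses on the lower half with over 5 N (value of joint lock_ring above 0.96 rad and horizontal distance between cover_centre and seat below 0.003 m and angle between the x axis of cover_centre and the x axis of seat, either way round below 0.06 rad and angle between cover_centre's own z axis and vertical below 0.04 rad and z of cover_centre in the frame of seat below 0.0185 m and value of joint contact_plate above 0.0035 m and contact force between the fingers and cover above 2 N and contact force between cover and fixture above 5 N); the arm keeps its last pose, push and grip.
It fails at once if another thing on the bench is shifted by more than 30 mm (distance of any of side_cutters, toroid, heatsink, driver_blue from where it was at the start of the episode above 0.03 m).
It also fails if it takes over 54 s, if anything falls off the work surface, if the arm or the gripper's body presses on something with over 40 N, if the wrist force passes 120 N, or if a joint passes its speed limit or range.

## Robot

A 7-joint arm with a two-finger parallel gripper is mounted at the origin on a cart in front of the work surface, level with it; the furniture and walls round the work are solid. World frame = base frame: x ahead of the robot, y to its left, z up, the work surface at z = 0. Lengths are in mm, angles in rad, forces in N, time in s.
With the tool pointing down it reaches from about 400 to 900 mm from the base axis. Payload 5.5 kg.
Tool frame: the origin (TCP) lies between the finger pads; the fingertips stand 11 mm ahead of it and the grasp point (between the pads) lies 8 mm behind it (r.tip_extent is the z of the fingertips in the tool frame, in mm); z points along the fingers, y is the line along which they close (so a half turn about z gives the same grasp; the last joint's range is limited). The gripper opens to 85 mm and grips with 20 to 120 N. Pads are 22 mm wide; open, the fingers measure 114 mm over their backs; the gripper's body (76 mm by 85 mm) begins 54 mm behind the grasp point. The pads swing forward as they close: fully open they stand 13 mm farther back than shut.
Start: joints at [-0.991, 0.501, -0.427, 1.55, 0.221, 1.138, -0.21], TCP at [202.455, 617.666, 242.31] pointing down, gripper open.
Joint ranges: [-2.88, 2.88], [-0.31, 2.03], [-1.54, 1.56], [0.2, 2.42], [-1.41, 4.55], [0.19, 2.02], [-2.57, 2.57]. Speed limits (rad/s): [2.57, 2.57, 3.14, 3.14, 3.14, 3.14, 3.14].

## Interface

Orientations are given as a unit quaternion [x, y, z, w].
In Python, from workcell import r, fingers, kinematics, status, cams, workorder gives the robot as it stands. The module is installed in compiled form; this text tells all that it offers. Calls block until the motion is done:
- r.goto(position, orientation): joint-space move of the TCP to a pose.
- r.line_to(position, rotation=None, v=150): straight line of the TCP; rotation=None keeps the orientation; v is the mean speed in mm/s.
- r.movej(angles): joint-space move.
- fingers.move_gripper(opening, grasp_force=None): opening from 0.0 (shut) to 1.0 (fully open); grasp_force is the grip in N (None keeps the last); returns when the fingers have stopped.
- r.wait(seconds).
- kinematics.inverse_kinematics(position, orientation): joint angles nearest the present ones, or None.
- status.get_obs(): the state.
- cams.camera(name): name is "scene" or "top"; returns the picture (400x640x3 uint8, red, green, blue); there is no depth.
- cams.calibration(name): a dict with "camera_matrix" (3x3 intrinsics, pixels), "dist_coeffs" ([k1, k2, p1, p2, k3] as OpenCV has them; the pictures are not rectified), "R" (3x3) and "t" (3): a world point X has camera coordinates R X + t. Camera axes: x right, y down, z forward; pixel columns grow to the right and rows downward; lengths in mm; the calibration is good to about 2 mm. A picture is of the moment at which its call begins. calibration takes no time and is no camera call.
A pose or a line that the arm cannot do raises r.Unreachable and nothing moves.
- workorder.hand_in(): hands the job in; it is judged then, once.
The state is a dict: "clock": time; "joint_pos": joint angles; "joint_vel": joint speeds; "joint_torque": joint torques, N m; "position": TCP position; "ee_rot": TCP orientation; "contact_force": force on the tool from outside, world axes, zero at the start; "ft_torque": the same for the moment, N m; "opening": opening from 0.0 (shut) to 1.0 (fully open); "grip_force": force on a finger pad.
Only numpy, scipy, OpenCV 4.12 (cv2) and the standard library are available. Lean on these libraries where they do the work, as an engineer would, in place of code of your own. Each camera call takes 0.05 s, during which the arm holds its last target. There are 200 camera calls.

## Working session

There is one attempt and no reset: what is moved stays moved. The work goes in short steps, each a Python script; the robot and the scene stay as the last script left them, time stands still between calls to the robot, and variables do not carry over. Pictures are saved under pics/ and viewed, at most 10 in all, crops included, and the job is handed in when it is done.

```bash
mkdir -p pics; python3 - <<'E'
from workcell import r, fingers, kinematics, status, cams
import cv2
for n in("scene","top"):
    im=cams.camera(n); cv2.imwrite(f"pics/{n}0.png",im[:,:,::-1]); c=cams.calibration(n); print(n,c["camera_matrix"],c["dist_coeffs"],c["R"],c["t"])
o=status.get_obs(); print(o)
E
```

```text
scene [[387.30753557   0.         317.66181939]
 [  0.         387.30753557 195.70431614]
 [  0.           0.           1.        ]] [-0.03654057  0.          0.          0.          0.        ] [[ 0.42004349 -0.90742153  0.01223269]
 [-0.61937061 -0.29650521 -0.72695578]
 [ 0.66328238  0.29777648 -0.68657531]] [-354.20154867  373.24781666  537.65016572]
top [[428.16068739   0.         315.02274559]
 [  0.         428.16068739 194.70042076]
 [  0.           0.           1.        ]] [-0.04646641  0.          0.          0.          0.        ] [[-0.01084884 -0.99978174  0.01785447]
 [-0.98054712  0.00713714 -0.19615404]
 [ 0.19598379 -0.01963519 -0.98041053]] [-116.49011686  580.16345927  846.36092982]
{'clock': 0.1, 'joint_pos': array([-0.99081486,  0.50171799, -0.42680786,  1.55135734,  0.22081472,
        1.13831117, -0.210308  ]), 'joint_vel': array([ 0.0004691 ,  0.00059979, -0.00048418, -0.00302397,  0.00023501,
        0.00217118, -0.00056739]), 'joint_torque': array([-1.10579934e-02, -5.70818353e+01, -5.83839431e+00, -2.81748104e+01,
        1.04687246e-02,  5.68168747e-03, -2.11073842e-05]), 'position': array([202.33419035, 617.06276583, 241.38078282]), 'ee_rot': array([ 1.57704941e-01,  9.87485897e-01, -8.55163928e-04, -1.54383889e-04]), 'contact_force': array([-0.19068567, -0.3211802 ,  0.28787518]), 'ft_torque': array([ 0.02636824,  0.02061328, -0.07033963]), 'grip_force': 0.0, 'opening': 0.9989571572885301}
```

View pics/top0.png

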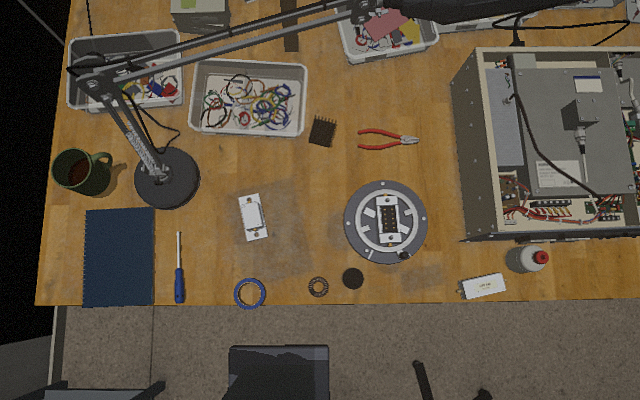

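View pics/scene0.png

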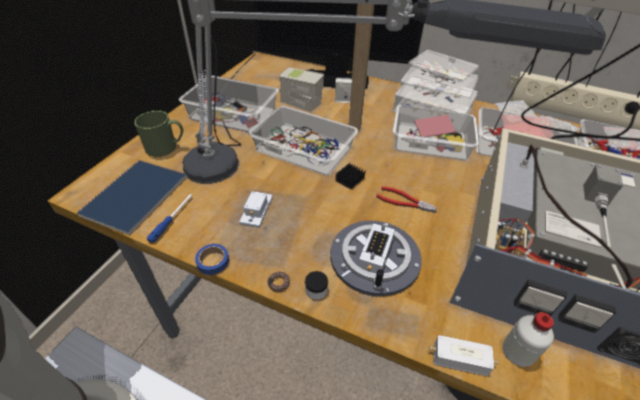

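The top view shows the nest at about (385,222) with its post at (404,255), and the cover at about (253,217). The toroid is at (318,286), the cutters at (388,138), the heat sink at (321,131) and the driver at (180,270). Next I'll zoom in on the nest and cover.

```bash
cat > h.py <<'E'
import numpy as np, cv2
from workcell import r, fingers, kinematics, status, cams, workorder
from scipy.spatial.transform import Rotation as Ro
def ray(n,uv):
    c=cams.calibration(n); p=cv2.undistortPoints(np.array(uv,float).reshape(-1,1,2),np.array(c["camera_matrix"]),np.array(c["dist_coeffs"]))[:,0]
    R=np.array(c["R"]); t=np.array(c["t"])
    return -R.T@t, np.c_[p,np.ones(len(p))]@R
def onz(n,uv,z):
    o,d=ray(n,uv); return o+d*((z-o[2])/d[:,2:3])
def two(a,b):
    o1,d1=ray("top",[a]);o2,d2=ray("scene",[b]);d1=d1[0]/np.linalg.norm(d1);d2=d2[0]/np.linalg.norm(d2)
    s=np.linalg.lstsq(np.c_[d1,-d2],o2-o1,rcond=None)[0]
    p,q=o1+s[0]*d1,o2+s[1]*d2
    return (p+q)/2,np.linalg.norm(p-q)
def px(n,X):
    c=cams.calibration(n);return cv2.projectPoints(np.array(X,float).reshape(-1,1,3),cv2.Rodrigues(np.array(c["R"]))[0],np.array(c["t"]),np.array(c["camera_matrix"]),np.array(c["dist_coeffs"]))[0][:,0]
def down(yaw): # tool z down, tool y axis at angle yaw in world plane
    y=np.array([np.cos(yaw),np.sin(yaw),0]);z=np.array([0,0,-1.]);x=np.cross(y,z)
    return Ro.from_matrix(np.c_[x,y,z]).as_quat()
E
python3 - <<'E'
from h import *
im=cv2.imread("pics/top0.png")
a=cv2.resize(im[172:272,335:435],None,fx=5,fy=5,interpolation=cv2.INTER_CUBIC)
b=cv2.resize(im[182:252,225:285],None,fx=5,fy=5,interpolation=cv2.INTER_CUBIC)
o=np.zeros((500,800,3),np.uint8);o[:,:500]=a;o[:350,500:]=b;cv2.imwrite("pics/crop.png",o)
s=cv2.imread("pics/scene0.png")
a=cv2.resize(s[215:300,325:425],None,fx=5,fy=5,interpolation=cv2.INTER_CUBIC)
b=cv2.resize(s[180:235,225:285],None,fx=5,fy=5,interpolation=cv2.INTER_CUBIC)
o=np.zeros((425,800,3),np.uint8);o[:,:500]=a;o[:275,500:]=b;cv2.imwrite("pics/crops.png",o)
for n in("top","scene"):
    print(n,ray(n,[[0,0]])[0])
print(onz("top",[[385,222]],14),onz("top",[[253,217]],9),onz("top",[[404,255]],64))
E
```

```text
top [ 401.74080163 -103.98693931  945.66244246]
scene [  23.34489782 -370.83975968  644.80482226]
[[ 525.5830284  -276.02732872   14.        ]] [[539.83299806  14.57691702   9.        ]] [[ 450.21334451 -303.25564744   64.        ]]
```

View pics/crop.png

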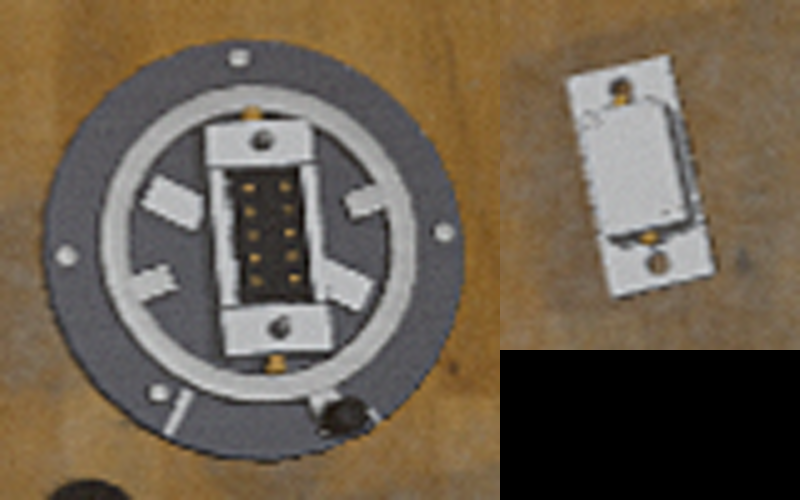

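View pics/crops.png

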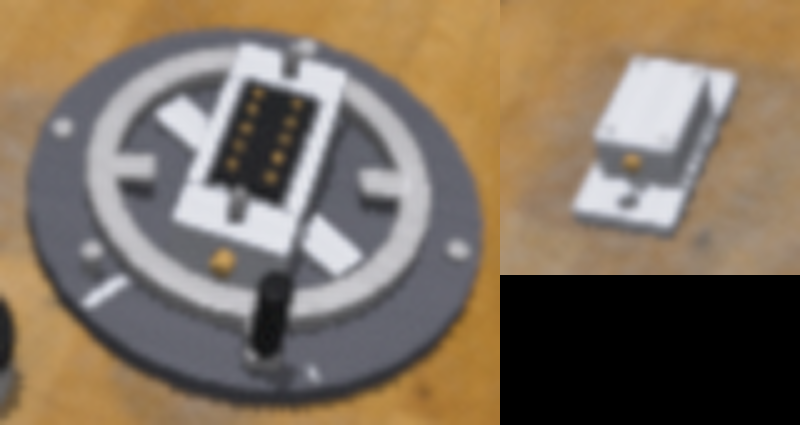

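The crops show these positions (top crop pixels):
- **Block face corners:** (205,125), (312,120), (332,350) and (226,356).
- **Post:** about (345,415), lower right.
- **Locked mark:** (178,412), lower left, so the ring turns clockwise as expected.
- **Cover flange corners:** (568,78), (670,57), (715,272) and (614,296), with holes at (620,90) and (657,263).

```bash
python3 - <<'E'
from h import *
from scipy.optimize import least_squares
f=lambda p,o:(np.array(p,float)+.5)/5-.5+np.array(o)
T=[335,172];C=[125,182];S=[325,215];SC=[125,180]
q=onz("top",f([(205,125),(312,120),(332,350),(226,356)],T),46)
print("block top",q.mean(0)[:2],np.degrees(np.arctan2(*((q[0]+q[1]-q[2]-q[3])[[1,0]]))),np.linalg.norm(q[0]-q[3]),np.linalg.norm(q[0]-q[1]))
q=onz("scene",f([(240,42),(348,72),(293,254),(173,220)],S),46)
print("block scene",q.mean(0)[:2],np.degrees(np.arctan2(*((q[0]+q[1]-q[2]-q[3])[[1,0]]))),np.linalg.norm(q[0]-q[3]),np.linalg.norm(q[0]-q[1]))
def cf(P):
    s=least_squares(lambda x:np.hypot(P[:,0]-x[0],P[:,1]-x[1])-x[2],[525,-276,90],loss="soft_l1");return s.x
im=cv2.imread("pics/top0.png");hsv=cv2.cvtColor(im,cv2.COLOR_BGR2HSV)
m=((hsv[...,1]<75)*255).astype(np.uint8);m[:, :335]=0;m[:,440:]=0;m[:172]=0;m[272:]=0
c=max(cv2.findContours(m,cv2.RETR_EXTERNAL,cv2.CHAIN_APPROX_NONE)[0],key=cv2.contourArea)[:,0]
c=c[(c[:,1]<235)]
print("disc",cf(onz("top",c,14)))
q=onz("top",f([(568,78),(670,57),(715,272),(614,296)],C),9)
print("cover",q.mean(0)[:2],np.degrees(np.arctan2(*((q[0]+q[1]-q[2]-q[3])[[1,0]]))),np.linalg.norm(q[0]-q[3]),np.linalg.norm(q[0]-q[1]))
q=onz("top",f([(620,90),(657,263)],C),8);print("holes",q.mean(0)[:2],np.linalg.norm(q[0]-q[1]),np.degrees(np.arctan2(*((q[0]-q[1])[[1,0]]))))
q=onz("top",f([(583,113),(665,98),(690,222),(607,236)],C),34);print("body",q.mean(0)[:2])
q=onz("scene",f([(635,57),(707,75),(670,155),(598,135)],SC),34);print("body scene",q.mean(0)[:2])
print("post",onz("top",f([(348,413)],T),64)[0],onz("scene",f([(275,280)],S),64)[0],"mark",onz("top",f([(178,412)],T),14)[0])
E
```

```text
block top [ 527.87086777 -277.57491058] 2.5752342062977074 99.27371577917474 46.43359259716499
block scene [ 527.9549379  -277.23581394] 4.313956496614094 99.89793042528858 46.2627515848247
disc [ 528.15021933 -276.83561762   92.18394426]
cover [540.85762443  14.79751916] 12.65524195786271 99.60171654340866 46.15611074696855
holes [540.51072806  16.33105839] 79.2469713971433 12.86995852225831
body [540.54397447  13.97923707]
body scene [537.92028326  15.03104597]
post [ 451.84252803 -303.75056421   64.        ] [ 452.91634404 -304.10235582   64.        ] mark [ 456.00306718 -240.86804084   14.        ]
```

```bash
python3 - <<'E'
from h import *
lo=np.array([-2.88,-.31,-1.54,.2,-1.41,.19,-2.57]);hi=np.array([2.88,2.03,1.56,2.42,4.55,2.02,2.57])
def arc(a):
    return [528+82*np.cos(np.radians(a)),-277.3+82*np.sin(np.radians(a))]
for s in(0,180):
    for nm,p,y in [("w",[450,150,300],100),("w2",[480,-50,300],100),("post",arc(199.3)+[47],109.3),("lock",arc(153)+[47],63),("cover",[540.6,15.3,30],102.8),("nest",[528,-277,80],93.2)]:
        j=kinematics.inverse_kinematics(np.array(p),down(np.radians(y+s)))
        print(s,nm,None if j is None else (np.round(j,2),np.round(min((np.array(j)-lo).min(),(hi-j).min()),2)))
E
```

```text
0 w (array([-0.13,  0.11, -0.27,  1.91,  0.03,  1.13,  1.34]), np.float64(0.42))
0 w2 (array([-0.07,  0.11,  0.13,  1.9 , -0.02,  1.13,  1.81]), np.float64(0.42))
0 post (array([ 1.05,  0.65, -0.65,  1.94,  0.58,  0.74,  1.97]), np.float64(0.48))
0 lock (array([ 0.32,  0.52,  0.14,  2.03, -0.13,  0.59,  1.65]), np.float64(0.39))
0 cover (array([ 0.12,  0.6 , -0.25,  1.96,  0.25,  0.61,  1.51]), np.float64(0.42))
0 nest (array([ 0.3 ,  0.58,  0.17,  1.82, -0.14,  0.75,  2.18]), np.float64(0.39))
180 w (array([-0.54,  0.09,  0.17,  1.92, -0.02,  1.13, -1.76]), np.float64(0.4))
180 w2 (array([-0.22,  0.11,  0.29,  1.91, -0.03,  1.13, -1.31]), np.float64(0.42))
180 post (array([-0.08,  0.73,  0.83,  1.98, -0.77,  0.78, -0.03]), np.float64(0.44))
180 lock (array([ 0.06,  0.56,  0.46,  2.04, -0.42,  0.63, -1.24]), np.float64(0.38))
180 cover (array([-0.24,  0.59,  0.21,  1.97, -0.21,  0.6 , -1.25]), np.float64(0.41))
180 nest (array([-0.19,  0.76,  0.87,  1.84, -0.73,  0.9 , -0.48]), np.float64(0.58))
```

```bash
python3 - <<'E'
from h import *
arc=lambda a:np.array([528+82*np.cos(np.radians(a)),-277.3+82*np.sin(np.radians(a))])
r.goto(np.array([450,150,300.]),down(np.radians(280)))
r.goto(np.array([480,-100,260.]),down(np.radians(285)))
a=199.3
p=[452.0,-304.0]
r.goto(np.array([*p,130.]),down(np.radians(a+90)))
fingers.move_gripper(0.42,20)
r.line_to(np.array([*p,47.]),v=120)
fingers.move_gripper(0.0,25); r.wait(.2)
o=status.get_obs();print(o["clock"],o["opening"],o["grip_force"],o["contact_force"],o["position"],o["joint_pos"])
im=cams.camera("top");cv2.imwrite("pics/p1.png",cv2.resize(im[150:310,300:460,::-1],None,fx=3.5,fy=3.5))
E
```

```text
5.875 0.15267789260370293 25.23924618959427 [ 0.00792093 -0.08412701  6.70057241] [ 452.69026425 -304.52099862   47.9268813 ] [ 0.21740561  0.59186853  0.41160189  1.96670062 -0.37529192  0.65533761
 -0.36674358]
```

```bash
python3 - <<'E'
from h import *
c=np.array([528,-277.3])
def go(a,v):
    p=c+81*np.array([np.cos(np.radians(a)),np.sin(np.radians(a))]); r.line_to(np.array([*p,47.]),down(np.radians(a+90)),v=v)
    f=status.get_obs(); d=f["position"][:2]-c
    t=f["contact_force"][:2]@np.array([-np.sin(np.radians(a)),np.cos(np.radians(a))])
    print(a,round(t,1),np.round(f["contact_force"],1),round(np.degrees(np.arctan2(d[1],d[0]))%360,1),round(np.hypot(*d),1)); return t
for a in (194,188,182,176,170,164,159,156,154.5,153.5,152.5,151.5,150.5,149.5):
    t=go(a,60 if a>160 else 25)
    if a<160 and abs(t)>12: break
print(status.get_obs()["clock"])
im=cams.camera("top");cv2.imwrite("pics/p2.png",cv2.resize(im[150:310,300:460,::-1],None,fx=3.5,fy=3.5))
E
```

```text
194 -1.0 [-0.3  1.   6.1] 194.1 80.0
188 -0.3 [-0.3  0.2  6.6] 188.1 80.0
182 -0.8 [-0.1  0.8  6.3] 182.0 80.0
176 -0.5 [0.7 0.4 7.2] 176.0 80.0
170 0.1 [ 0.3 -0.1  6.5] 169.9 79.9
164 -0.6 [0.  0.7 7.2] 163.8 79.9
159 -0.7 [-0.4  1.   6.8] 158.9 79.9
156 -0.2 [-0.9  0.6  7.3] 155.9 79.9
154.5 0.9 [-0.3 -0.8  7.3] 154.5 79.9
153.5 0.3 [-0.2 -0.3  6.7] 153.6 79.9
152.5 1.3 [-1.  -0.9  7. ] 152.9 79.9
151.5 4.2 [-2.  -3.8  6.2] 152.9 79.9
150.5 7.6 [-3.  -7.   4.9] 152.9 79.7
149.5 10.6 [-4.6 -9.6  5.4] 152.9 79.6
9.9083
```

```bash
python3 - <<'E'
from h import *
c=np.array([528,-277.3]);a=152.7
p=c+81*np.array([np.cos(np.radians(a)),np.sin(np.radians(a))])
r.line_to(np.array([*p,47.]),down(np.radians(a+90)),v=60)
fingers.move_gripper(0.45); r.line_to(np.array([*p,140.]),v=200)
im=cams.camera("top");cv2.imwrite("pics/p2.png",cv2.resize(im[150:310,300:460,::-1],None,fx=3.5,fy=3.5))
o=status.get_obs();print(o["clock"],o["contact_force"],o["position"],p,r.tip_extent)
fingers.move_gripper(0.8)
r.goto(np.array([540.5,15.3,110.]),down(np.radians(282.8)))
im=cams.camera("top");cv2.imwrite("pics/p3.png",im[:,:,::-1])
r.line_to(np.array([540.5,15.3,20.5]),v=120)
o=status.get_obs();print(o["clock"],o["contact_force"],o["position"],r.tip_extent)
fingers.move_gripper(0.0,100);r.wait(.2)
o=status.get_obs();print(o["clock"],o["contact_force"],o["position"],o["opening"],o["grip_force"],r.tip_extent)
r.line_to(np.array([540.5,15.3,130]),v=150)
o=status.get_obs();print(o["clock"],o["contact_force"],o["position"],o["opening"],o["grip_force"])
for n in("top","scene"): cv2.imwrite(f"pics/{n}4.png",cams.camera(n)[:,:,::-1])
t=cv2.imread("pics/top4.png")[150:310,200:300];s=cv2.imread("pics/scene4.png")[120:230,225:325];q=cv2.imread("pics/p2.png")
o=np.zeros((560,800,3),np.uint8);o[:480,:300]=cv2.resize(t,None,fx=3,fy=3);o[:330,300:600]=cv2.resize(s,None,fx=3,fy=3)
o[340:,420:700]=cv2.resize(q,(280,220));cv2.imwrite("pics/c4.png",o)
E
```

```text
11.2417 [-0.12698557  0.57460811 -0.15409795] [ 455.29075944 -239.24635293  138.848053  ] [ 456.02200415 -240.14938609] 11.0
13.6417 [ 1.4827211  -0.42601865  0.32037666] [541.05349043  15.00073737  20.99938259] 11.0
14.2333 [-2.04858363  0.00871651  7.44057908] [541.15213195  15.46902719  21.7313601 ] 0.4231018791401873 100.32662272453308 11.0
15.1167 [ 0.679044   -0.1228232  -2.81830635] [539.66530519  15.52148009 129.20109219] 0.4214685257254559 100.01379132270813
```

View pics/c4.png

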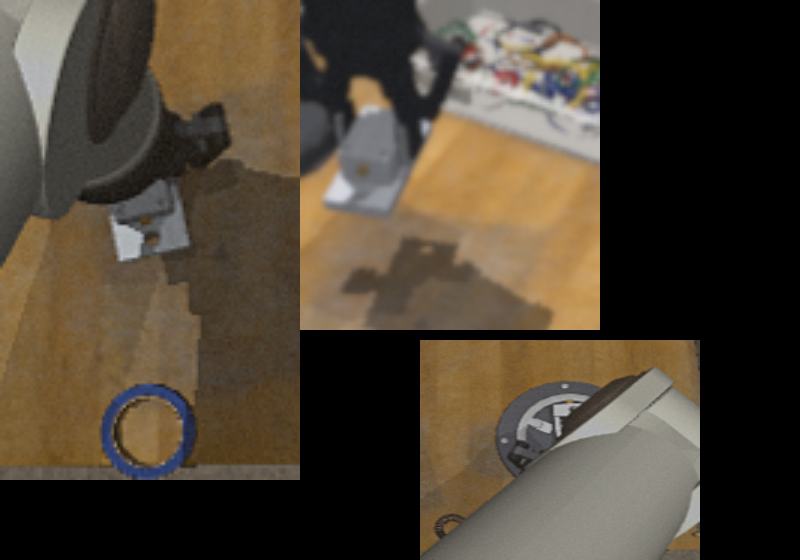

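The cover is held level. Its near hole is at about (250.0,229.3) in the top view, and I'll use that to check where it sits in the grip.

```bash
python3 - <<'E'
from h import *
o=status.get_obs();P=o["position"];R=Ro.from_quat(o["ee_rot"]).as_matrix();print(P,o["contact_force"],R.round(3),o["clock"])
im=cv2.imread("pics/top4.png");g=im[222:236,242:258].astype(int).sum(2);print(g)
# flange front-edge corners (crop): (120,261),(189,247)
hz=onz("top",[[250.0,229.3],[240,237-0.0],[263,232.3]],P[2]-21.7+9)
yaw=np.arctan2(R[1,1],R[0,1])+np.pi/2
ux=np.array([np.cos(yaw),np.sin(yaw)]);uy=np.array([-ux[1],ux[0]])
print(np.degrees(yaw),[( (h[:2]-P[:2])@ux,(h[:2]-P[:2])@uy) for h in hz])
h=onz("scene",[[225+351/3,120+178/3]],P[2]-21.7+9)
E
```

```text
[539.4681312   15.32589196 128.79513357] [-0.40409841  0.66026771 -2.13122713] [[ 0.975  0.222 -0.002]
 [ 0.222 -0.975 -0.   ]
 [-0.002 -0.    -1.   ]] 15.2167
[[256 241 180 174 168 176 180 158 171 197 237 236 266 300 353 369]
 [177 174 157 145 147 177 178 152 223 265 282 274 312 354 363 367]
 [149 202 222 249 255 134 148 170 229 279 284 272 312 367 355 358]
 [464 227 238 274 258 210 250 280 276 273 282 319 359 360 350 363]
 [547 551 457 226 236 269 266 272 252 265 274 326 383 351 342 356]
 [546 541 546 524 463 246 224 177 158 181 214 310 380 371 356 351]
 [518 526 538 542 565 455 158 124 136 122 141 270 370 371 349 345]
 [529 533 537 531 533 393 135 124 157 223 198 280 373 369 347 358]
 [528 529 530 546 549 464 173 206 230 247 256 329 380 365 361 348]
 [532 521 526 543 483 256 219 225 220 226 265 342 378 380 368 349]
 [530 536 520 545 471 222 266 245 238 303 363 368 374 381 374 396]
 [535 524 533 559 466 232 267 271 262 328 408 362 322 291 263 193]
 [532 533 542 566 489 244 267 262 242 209 230 197 177 164 154 145]
 [573 580 580 530 332 195 196 180 233 242 251 202 144 153 156 147]]
12.803450788796463 [(np.float64(-40.488796072743334), np.float64(0.09192683330620888)), (np.float64(-50.714678961451575), np.float64(21.987192869624955)), (np.float64(-51.98619063373498), np.float64(-23.2453194869649))]
```

```bash
cat >> h.py <<'E'
Y0=np.radians(3.0); UX=np.array([np.cos(Y0),np.sin(Y0)]); UY=np.array([-UX[1],UX[0]])
Q=down(Y0+np.radians(270))
def at(N,z,v=80,dx=0.7):
    """bring measured TCP to the pose that centres the cover on N"""
    T=np.array([*(N+dx*UX),z]); r.line_to(T,Q,v=v); r.wait(.15)
    e=T-status.get_obs()["position"]; r.line_to(T+e,Q,v=30)
    r.wait(.15); return T+e
E
python3 - <<'E'
from h import *
N=np.array([528,-277.3])
r.goto(np.array([*(N+.7*UX),130.]),Q)
print(at(N,92.))
o=status.get_obs();print(o["clock"],o["position"],o["contact_force"],Ro.from_quat(o["ee_rot"]).as_matrix().round(3))
for n in("top","scene"): cv2.imwrite(f"pics/{n}5.png",cams.camera(n)[:,:,::-1])
t=cv2.imread("pics/top5.png")[190:270,345:425];s=cv2.imread("pics/scene5.png")[190:290,330:430]
o=np.zeros((500,800,3),np.uint8);o[:400,:400]=cv2.resize(t,None,fx=5,fy=5,interpolation=2);o[:400,400:]=cv2.resize(s,None,fx=4,fy=4,interpolation=2);cv2.imwrite("pics/c5.png",o)
E
```

```text
[ 528.37067595 -276.84430609   91.50246383]
17.5167 [ 528.45967572 -276.82360797   91.62498628] [ 0.59330383  0.11966753 -3.01096071] [[ 0.999  0.052  0.   ]
 [ 0.052 -0.999 -0.   ]
 [ 0.     0.    -1.   ]]
```

View pics/c5.png

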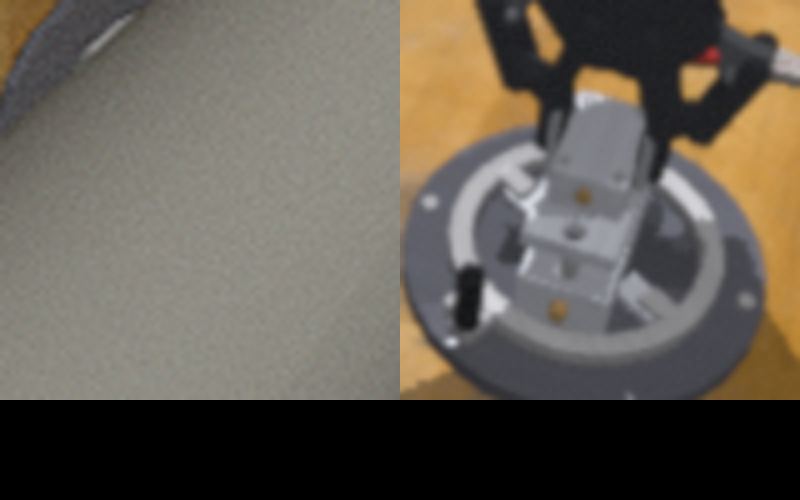

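The scene view shows the post standing on the mark, with the cover straight above the block. The cover hole is at about crop (573,232) and the dowel at (568,265). I'll compare hole, dowel and corners by ray casting in this same view.

```bash
python3 - <<'E'
from h import *
f=lambda p:(np.array(p,float)-[400,0]+.5)/4-.5+np.array([330,190])
N=np.array([528,-277.3])
zu=91.6-21.7
def rel(h): d=h[:,:2]-N; return np.c_[d@UX,d@UY].round(1)
print("cover hole",rel(onz("scene",f([(573,232)]),zu+9)))
print("cover flange bottom front corners",rel(onz("scene",f([(526,247),(615,275)]),zu)))
print("block front corners",rel(onz("scene",f([(515,275),(609,306)]),46)))
print("expected px hole, dowel base, tip", [ (px("scene",[[*(N-40*UX),z]])[0]-[330,190]+.5)*4-.5+[400,0] for z in (zu+9,46,62)])
E
python3 - <<'E'
import cv2
s=cv2.imread("pics/scene5.png")[225:275,350:400];cv2.imwrite("pics/c6.png",cv2.resize(s,None,fx=12,fy=12,interpolation=2))
E
```

```text
cover hole [[-41.7   1.5]]
cover flange bottom front corners [[-51.4  20.7]
 [-51.4 -22.5]]
block front corners [[-50.8  24.1]
 [-51.3 -22.7]]
expected px hole, dowel base, tip [array([577.14024417, 230.40045351]), array([569.44471374, 273.66173658]), array([573.12934331, 252.95906603])]
```

View pics/c6.png

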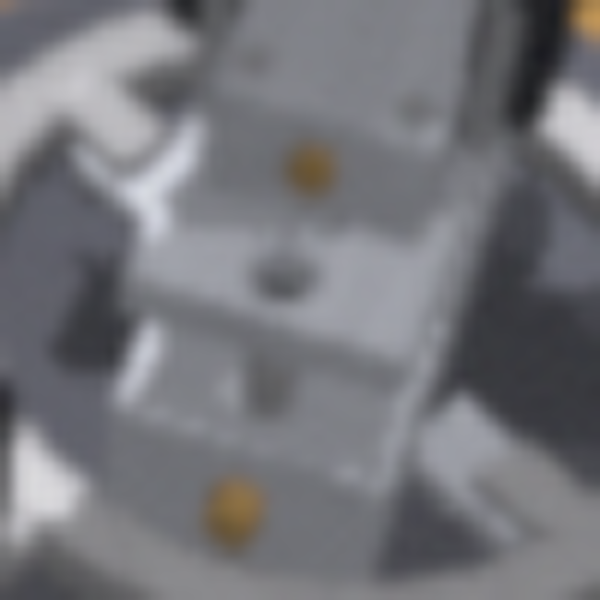

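The close-up shows the hole at (284,276) and the dowel base at about (268,408). The flange's lower front corners are (130,305) and (405,382), and the block's front corners are (113,403) and (375,490).

```bash
python3 - <<'E'
from h import *
f=lambda p:(np.array(p,float)+.5)/12-.5+np.array([350,225])
N=np.array([528,-277.3]);zu=91.6-21.7
def rel(h): d=h[:,:2]-N; return np.c_[d@UX,d@UY].round(1).tolist()
print("hole",rel(onz("scene",f([(284,276)]),zu+8.5)))
print("dowel base",rel(onz("scene",f([(268,406)]),46)))
print("flange bottom",rel(onz("scene",f([(130,305),(405,382)]),zu)),"top",rel(onz("scene",f([(137,280),(412,352)]),zu+9)))
print("block",rel(onz("scene",f([(113,403),(375,490)]),46)))
E
```

```text
hole [[-40.8, 1.1]]
dowel base [[-40.9, -0.0]]
flange bottom [[-48.7, 23.0], [-47.0, -21.2]] top [[-50.7, 22.0], [-48.2, -21.4]]
block [[-49.8, 23.3], [-50.4, -20.4]]
```

```bash
python3 - <<'E'
from h import *
N=np.array([528,-277.3])
base=np.array([528.37,-276.84])
for z in (86,83,80,77,75,73.5,72):
    r.line_to(np.array([*base,z]),Q,v=30); r.wait(.1)
    o=status.get_obs();p=o["position"];F=o["contact_force"]
    print(z,p.round(2),F.round(1),o["ft_torque"].round(2),o["clock"])
    if np.hypot(*F[:2])>12 or F[2]>15: break
cv2.imwrite("pics/scene7.png",cams.camera("scene")[:,:,::-1])
E
```

```text
86 [ 528.34 -276.86   85.91] [-0.7  0.2 -2.3] [-0.02  0.02  0.04] 18.05
83 [ 528.35 -276.84   82.97] [-0.7 -0.6 -2.6] [-0.01  0.04  0.02] 18.4
80 [ 528.33 -276.83   79.94] [-0.4 -0.4 -2.2] [-0.04  0.02  0.03] 18.75
77 [ 528.36 -276.83   76.96] [ 0.4 -0.3 -1.9] [-0.03 -0.03 -0.03] 19.1
75 [ 528.36 -276.8    74.96] [ 0.8 -0.2 -2.5] [ 0.   -0.04  0.  ] 19.45
73.5 [ 528.36 -276.83   73.47] [-0.1  0.  -3. ] [-0.08 -0.02 -0.05] 19.8
72 [ 528.56 -276.95   72.32] [-0.3 -0.   0.8] [ 0.01  0.1  -0.06] 20.15
```

```bash
python3 - <<'E'
from h import *
base=np.array([528.37,-276.84]);z=72
while z>60:
    z-=1; r.line_to(np.array([*base,z]),Q,v=20); r.wait(.15)
    o=status.get_obs();F=o["contact_force"]
    print(z,o["position"].round(2),F.round(1),o["ft_torque"].round(2),round(o["grip_force"]),o["clock"])
    if np.hypot(*F[:2])>15 or F[2]>28: break
cv2.imwrite("pics/scene8.png",cams.camera("scene")[:,:,::-1])
cv2.imwrite("pics/c8.png",cv2.resize(cv2.imread("pics/scene8.png")[190:290,340:440],None,fx=5.5,fy=5.5,interpolation=2))
E
```

```text
71 [ 528.54 -276.95   71.16] [-0.4  0.   2.4] [ 0.07  0.05 -0.03] 100 20.6
70 [ 528.54 -276.94   70.14] [-0.2  0.5  3.7] [-0.03  0.02  0.02] 100 21.0
69 [ 528.51 -276.96   69.13] [-0.2  0.1  4.8] [ 0.02  0.03 -0.01] 100 21.4
68 [ 528.54 -276.94   68.22] [-1.8 -0.3  5.6] [ 0.08  0.1  -0.02] 101 21.8
67 [ 528.53 -276.96   67.75] [-1.8  1.8 10.7] [0.24 0.38 0.02] 102 22.2
66 [ 528.53 -276.97   67.71] [-4.4  2.9 18.2] [0.59 0.9  0.03] 103 22.6
65 [ 528.53 -276.98   67.7 ] [-7.4  3.9 26.9] [ 0.91  1.54 -0.01] 104 23.0
64 [ 528.55 -277.01   67.67] [-10.4   6.1  35.3] [ 1.22  2.11 -0.02] 105 23.4
```

View pics/c8.png

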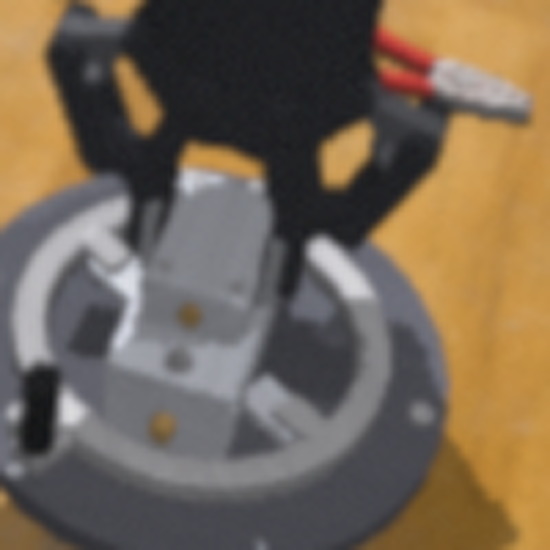

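The picture shows the cover flush on the block, a dowel end filling the hole at (178,358), and the post on its mark at (40,405). TCP height has settled at 67.7 mm, the expected shut height, with 35 N of press force, so I'm handing in.

```bash
python3 -c "
from workcell import workorder
print(workorder.hand_in())"
```

```text
the job is handed in; nothing more can be done
None
```

The job is handed in with the lock ring at its stop and the cover seated on both dowels, held shut with about 35 N of press force; the hand-in call returned no verdict.

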